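# Open the pan, rest the lid on its slope, put the onion in

## Robot

A 6-joint arm with a two-finger parallel gripper is mounted at the origin on the work surface. World frame = base frame: x ahead of the robot, y to its left, z up, the work surface at z = 0. Lengths are in mm, angles in rad, forces in N, time in s.
With the tool pointing down it reaches from about 400 to 925 mm from the base axis. Payload 12.5 kg.
Tool frame: the origin (TCP) lies midway between the tips of the shut fingers; the grasp point (between the pads) lies 19 mm behind it; z points along the fingers, y is the line along which they close (so a half turn about z gives the same grasp; the last joint's range is limited). The gripper opens to 95 mm and grips with 3 to 60 N. Pads are 20 mm wide; open, the fingers measure 119 mm over their backs; the gripper's body (75 mm by 180 mm) begins 59 mm behind the grasp point.
Start: joints at [-1.453, 0.491, 1.559, -0, 1.092, -0.106], TCP at [138.732, -609.426, 214.661] pointing down, gripper open.
Joint ranges: [-3.1, 3.1], [-0.84, 2.19], [0.05, 2.79], [-1.13, 4.28], [0.06, 2.93], [-2.69, 2.69]. Speed limits (rad/s): [2.22, 2.22, 2.79, 3.14, 3.14, 3.14].

## Interface

Orientations are given as [roll, pitch, yaw] about the fixed x, y, z axes, in that order (R = Rz(yaw) Ry(pitch) Rx(roll)).
In Python, from cell import env gives the robot as it stands.
- The arm moves only by the tool carry_out, never from a script. Its argument "series" is a list of rows, each a list of 4 numbers: the shift along the world's x, y, z normalised to -1 to 1, where 1 is 5 cm, then the turn about the world's z normalised to -1 to 1, where 1 is 6 degrees. In form: [[x, y, z, turn], ...]. A call has exactly 5 rows; each row shifts and turns the commanded pose from where the row before left it; what a row does not reach is not made up. A row lasts 1/10 s, in which the tool goes at most 50 mm and 8.59 degrees, less where a joint would pass 70% of its speed; a pose out of reach is approached as far as the arm can. A call with a number of a shift or a turn outside -1 to 1 is refused whole. A call with a gripper value outside its range is refused whole. "fingers" is the closure, from -1 (fully open) to 1 (shut), set as the call begins (left out, the last holds). The fingers move at their own pace and stop on an object; the grip force is fixed at half the most. Time passes only in rows, so rows that do not move let the fingers close, or fill a call up. It gives the time, the measured TCP pose, the force, the opening and the grip force at its end, in the units of the state.
- env.state(): the state, without advancing time (a new reading comes with each control period).
- env.read_camera(name): name is "side" or "top" or "wrist"; returns the picture (400x640x3 uint8, red, green, blue); there is no depth.
- env.calibration(name): a dict with "K" (3x3 intrinsics, pixels), "dist" ([k1, k2, p1, p2, k3] as OpenCV has them; the pictures are not rectified), "pose" (4x4, takes a point from camera to world coordinates). Camera axes: x right, y down, z forward; pixel columns grow to the right and rows downward; lengths in mm; the calibration is good to about 2 mm. A picture is of the moment at which its call begins: read the wrist's pose just before it. calibration takes no time and is no camera call; for the wrist camera it gives the pose at the moment of the call.
- env.job_done(): hands the job in; it is judged then, once.
Trained networks look in the newest picture that a camera, given by its name, has taken for a name from the list of things; names that differ only in an ending like _2 or _b are one class to them, and where a whole thing is asked for, a point or a joint stands for the part that bears it (a point fixed in the world has none). Each returns a list of dicts, best first, with "conf" (0 to 1); they miss things now and then, are a little off and sometimes report something else, mostly with a low value. They report only what shows in the picture. A call takes as long as a camera call. They do not tell look-alikes from the thing itself.
- env.look_for(camera, label): "position" ([row, column] as shares, 0 to 1, of the picture: columns of its width, rows of its height, amid what is visible of it).
The state is a dict: "t": time; "joints": joint angles; "qvel": joint speeds; "tau": joint torques, N m; "eef_pos": TCP position; "tcp_rot": TCP orientation; "ft_force": force on the tool from outside, world axes, zero at the start; "moment": the same for the moment, N m; "opening": opening from 0.0 (shut) to 1.0 (fully open); "grip_force": force on a finger pad.
Only numpy, scipy, OpenCV 4.12 (cv2) and the standard library are available. Lean on these libraries where they do the work, as an engineer would, in place of code of your own. Each camera call takes 0.05 s, during which the arm holds its last target. There are 200 camera calls.

## Task

Get the pan ready for cooking: lift the blue lid off the pan by its black knob and lay it knob-up, flat on the sloping lid rest (tilted to match the slope, not dropped), letting go only once it lies there. Then pick up the red onion from the chopping board and lower it into the open pan, still holding it until it is well below the rim. Leave the pan standing where it is and do not knock the other things about.

Things in the scene. Friction and masses are not known exactly. Their poses are not given: they have to be found in the camera images.
- pan: Loose dark blue enamelled round pan, 170 mm outer diameter, 80 mm high, wall 4 mm (inner diameter 162 mm), inner floor 5 mm above its underside, 0.9 kg. Two steel loop handles along its y axis reach 115 mm from the centre, 57 to 69 mm up. Origin: centre of the underside; z up. Stands on the worktop (z = 0).
- lid: Loose dark blue round lid, 0.22 to 0.45 kg, on the pan at the start (its origin then 76 mm above the worktop). From its origin (centre of the underside) up its z axis: steel plug 148 mm wide, 0 to 4 mm (hangs inside the pan); flange 174 mm wide, 4 to 8 mm (lies on the rim); low dome to 16 mm; 20 mm wide neck to 20 mm; black cylindrical knob 28 mm wide, 20 to 52 mm.
- lid_knob (a point): Point on the axis of the lid's black knob, 36 mm above the lid's origin along its z; grip the knob here or up to 5 mm higher, with the tool along the lid's axis.
- rest_face: Sloping face, 190 mm wide, of the fixed wooden lid rest (cork patch). Origin on the surface, 130 mm above the worktop, mid-face. x points up the slope; z out of the face, 28 degrees from vertical, towards the robot. Face from x = -89 to 90 mm; at x = -89 a lip stands 22 mm above it, so the lid's centre can lie at x = -2 mm or higher, y near 0; higher, it stays or slides to the lip.
- board: Fixed pale plywood chopping board, 220 (x) by 200 (y) by 16 mm thick; origin at the centre of its underside, on the worktop.
- onion: Loose red-purple onion on the near half of the chopping board, round, 52 mm in diameter, 46 mm high, 110 g, flat at the foot; origin at the centre of its underside, z along the stalk, upright at the start.
- onion_center (a point): Centre of the onion, 23 mm above its underside.
- tomato: Bystander: red tomato, 44 mm wide, 34 mm high, on the far half of the chopping board; origin at its underside.
- lemon: Bystander: yellow lemon, 44 mm wide, 34 mm high, on the far half of the chopping board; origin at its underside.
- salt: Bystander: white salt pot, 38 mm wide, 75 mm high, near the robot on its left; origin at its underside.
- pepper: Bystander: dark brown pepper pot, 38 mm wide, 75 mm high, near the robot on its right; origin at its underside.
- mug: Bystander: blue mug, 80 mm wide, 90 mm high, beyond the task's things on the left; origin at its underside.
- spice_jar: Bystander: amber jar with a red cap, 48 mm wide, 90 mm high, beyond the task's things on the right; origin at its underside.
Not all that is in view belongs to the job. What is meant by the onion is not green or turquoise, and is the larger of those in its own colour.

How it is judged (in metres and radians):
On the way, in this order (a step that is already met when the one before it is completed fails the run):
1. the gripper holds the lid clear above the pan (z of lid in the frame of pan above 0.1 m and contact force between the fingers and lid above 0.5 N), for 0.1 s.
2. the lid, still held, lies flat on the sloping face (x of lid in the frame of rest_face between -0.02 and 0.045 m and y of lid in the frame of rest_face between -0.04 and 0.04 m and z of lid in the frame of rest_face below 0.015 m and angle between the z axis of lid and the z axis of rest_face, either way round below 0.12 rad and contact force between the fingers and lid above 0.5 N), for 0.1 s.
3. the onion, still held, is down in the pan (z of onion_center in the frame of pan below 0.06 m and horizontal distance between onion_center and pan below 0.06 m and contact force between the fingers and onion above 0.5 N), for 0.1 s.
At the end, for the whole second after the job is handed in: Lid knob-up, still, flat on the slope (0.1 rad, 10 mm), its centre 20 mm below to 45 mm above the face's origin along the slope, 40 mm sideways; onion still on the pan's floor (centre under 45 mm above the pan's underside); pan upright (0.05 rad), within 40 mm of its start (x of lid in the frame of rest_face between -0.02 and 0.045 m and y of lid in the frame of rest_face between -0.04 and 0.04 m and z of lid in the frame of rest_face between -0.01 and 0.01 m and angle between the z axis of lid and the z axis of rest_face, either way round below 0.1 rad and linear speed of lid below 0.02 m/s and z of onion_center in the frame of pan below 0.045 m and horizontal distance between onion_center and pan below 0.08 m and linear speed of onion below 0.05 m/s and angle between pan's own z axis and vertical below 0.05 rad and distance of pan from where it was at the start of the episode below 0.04 m); the robot touches nothing.
It fails at once if the pan is tipped or shoved away (angle between pan's own z axis and vertical above 0.25 rad or distance of pan from where it was at the start of the episode above 0.05 m).
It fails at once if a bystander is knocked about (moved more than 40 mm) (distance of any of tomato, lemon, salt, pepper, mug, spice_jar from where it was at the start of the episode above 0.04 m).
It also fails if it takes over 67 s, if anything falls off the work surface, if the arm or the gripper's body presses on something with over 40 N, if the wrist force passes 120 N, or if a joint passes its speed limit or range.

## Working session

There is one attempt and no reset: what is moved stays moved. The work goes in short steps, Python scripts to look and compute and a tool call to move; the robot and the scene stay as the last step left them, time stands still between calls to the robot, and variables do not carry over. Pictures are saved under pics/ and viewed, at most 10 in all, crops included, and the job is handed in when it is done.

Besides the shell and the picture viewer there is one more tool, called after "Emit:" as name([rows], argument=value, ...), one row to a line, values as JSON. carry_out: Moves the arm, as the interface text tells. Its arguments: {"type":"object","properties":{"series":{"type":"array","items":{"type":"array","items":{"type":"number","minimum":-1,"maximum":1}}},"fingers":{"type":"number"}},"required":["series"]}

```bash
mkdir -p pics; ls; cat > h.py <<'E'
import numpy as np, cv2
from cell import env
def px(cam,label,n=3):
    return [(round(d['conf'],2),np.array([d['position'][1]*640,d['position'][0]*400]).round(1).tolist()) for d in env.look_for(cam,label)[:n]]
def ray(c,uv):
    K=np.array(c['K'],float);P=np.array(c['pose'],float)
    p=cv2.undistortPoints(np.array([[uv]],float),K,np.array(c['dist'],float))[0,0]
    return P[:3,3],P[:3,:3]@np.array([p[0],p[1],1.])
def onz(c,uv,z):
    o,d=ray(c,uv); return o+d*(z-o[2])/d[2]
def tri(rs):
    A=np.zeros((3,3));b=np.zeros(3);M=[]
    for o,d in rs:
        d=d/np.linalg.norm(d);m=np.eye(3)-np.outer(d,d);A+=m;b+=m@o;M.append((m,o))
    x=np.linalg.solve(A,b); return x,[float(np.linalg.norm(m@(x-o))) for m,o in M]
def proj(c,X):
    P=np.linalg.inv(np.array(c['pose'],float));r,_=cv2.Rodrigues(P[:3,:3])
    return cv2.projectPoints(np.array(X,float).reshape(-1,1,3),r,P[:3,3],np.array(c['K'],float),np.array(c['dist'],float))[0][:,0]
def snap(cam,name):
    im=env.read_camera(cam);cv2.imwrite(f'pics/{name}.png',im[:,:,::-1]);return im
E
python3 - <<'E'
from h import *
ims=[snap(c,c+'0') for c in ('top','side')]
cs={c:env.calibration(c) for c in('top','side')}
for l in ['lid_knob','lid','pan','onion','tomato','lemon','board','rest_face','salt','pepper','mug','spice_jar']:
    r={c:px(c,l) for c in cs}; print(l,r)
    if r['top'] and r['side']:
        x,e=tri([ray(cs[c],r[c][0][1]) for c in cs]);print('   ',x.round(),np.round(e,1))
for c in cs: print(c,np.array(cs[c]['pose']).round(2).tolist())
cv2.imwrite('pics/both0.png',cv2.resize(np.vstack(ims)[:,:,::-1],(480,600)))
print(env.state()['t'],env.state()['tcp_rot'])
E
```

```text
pics
lid_knob {'top': [(0.61, [419.9, 201.9])], 'side': [(0.67, [367.9, 313.6]), (0.28, [293.1, 245.2]), (0.24, [299.6, 205.9])]}
    [ 560. -297.   62.] [2.5 2.5]
lid {'top': [(0.74, [422.0, 203.7]), (0.73, [189.3, 229.8]), (0.42, [367.9, 292.5])], 'side': [(0.86, [369.2, 311.1])]}
    [ 557. -301.   71.] [0.5 0.5]
pan {'top': [(0.72, [391.1, 211.7])], 'side': [(0.58, [361.1, 365.0])]}
    [ 576. -256. -127.] [6.3 6.3]
onion {'top': [(0.78, [326.6, 219.3]), (0.73, [379.3, 260.2]), (0.59, [308.6, 292.6])], 'side': [(0.93, [260.7, 304.2]), (0.79, [208.6, 253.9]), (0.57, [291.7, 241.8])]}
    [ 492.  -52. -104.] [55.9 55.9]
tomato {'top': [(0.68, [311.0, 192.4])], 'side': [(0.62, [327.9, 226.7]), (0.35, [209.2, 205.4])]}
    [607. -11.  30.] [3.7 3.7]
lemon {'top': [(0.79, [278.8, 200.6])], 'side': [(0.69, [299.6, 207.8])]}
    [578.  78.  37.] [4. 4.]
board {'top': [(0.91, [299.7, 221.5]), (0.27, [367.3, 289.1])], 'side': [(0.55, [281.3, 242.0])]}
    [520.  26. -12.] [10.1 10.1]
rest_face {'top': [(0.6, [189.6, 229.8]), (0.3, [312.2, 191.1])], 'side': [(0.93, [246.8, 145.6])]}
    [4
[... 164 characters left out ...]
286.] [87.4 87.4]
pepper {'top': [(0.73, [364.0, 289.7]), (0.35, [422.6, 204.7])], 'side': [(0.8, [210.1, 296.9])]}
    [ 336. -142.   31.] [2.9 2.9]
mug {'top': [(0.65, [236.8, 141.5]), (0.27, [311.8, 190.8])], 'side': [(0.83, [347.7, 179.9]), (0.42, [362.0, 365.8])]}
    [757. 195.  25.] [0.9 0.9]
spice_jar {'top': [(0.62, [372.7, 133.0])], 'side': [(0.74, [426.5, 251.3])]}
    [ 758. -183.   48.] [4.9 4.9]
top [[-0.03, -0.98, 0.19, 357.81], [-1.0, 0.03, -0.01, -18.02], [0.01, -0.19, -0.98, 1167.52], [0.0, 0.0, 0.0, 1.0]]
side [[0.93, -0.17, 0.33, 327.15], [-0.37, -0.48, 0.8, -650.57], [0.02, -0.86, -0.51, 507.15], [0.0, 0.0, 0.0, 1.0]]
1.3 [ 3.14151923e+00 -2.28136481e-06  2.23810013e-01]
```

View pics/top0.png

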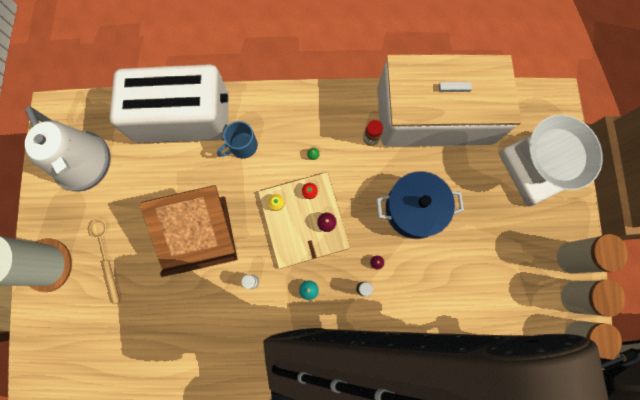

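View pics/side0.png

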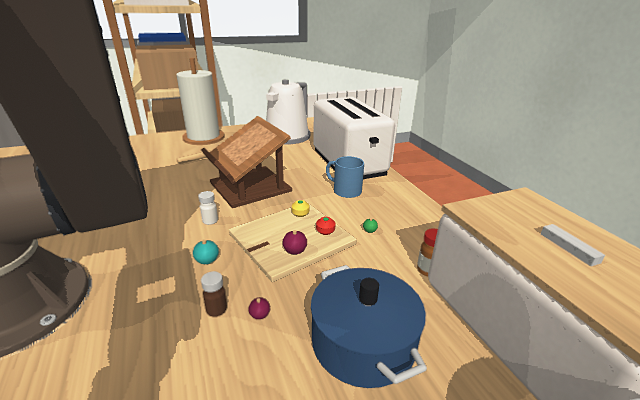

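The top view shows the knob at about (425,201), the onion on the board at (327,222) (the smaller one at (377,262) is a decoy), and the rest's cork at about (188,228). In the side view the knob is at (369,292), the onion at (295,242) and the cork at (252,147). I'll zoom in for the corners.

```bash
python3 - <<'E'
import cv2,numpy as np
t=cv2.imread('pics/top0.png');s=cv2.imread('pics/side0.png')
a=cv2.resize(t[180:280,135:240],(420,400),interpolation=cv2.INTER_CUBIC)
b=cv2.resize(s[110:210,200:295],(380,400),interpolation=cv2.INTER_CUBIC)
c=cv2.resize(t[160:250,370:470],(400,180*2)[:2],interpolation=cv2.INTER_CUBIC)[:200]
cv2.imwrite('pics/rest.png',np.hstack([a,b]))
def blob(im,f,box):
    x0,y0,x1,y1=box;h=cv2.cvtColor(im[y0:y1,x0:x1],cv2.COLOR_BGR2HSV).astype(int)
    m=f(h[...,0],h[...,1],h[...,2]).astype(np.uint8);n,l,st,ce=cv2.connectedComponentsWithStats(m)
    k=1+st[1:,4].argmax();print(ce[k]+[x0,y0],st[k]+[x0,y0,0,0,0])
on=lambda h,s,v:((h>150)&(h<178)&(s>80)&(v>25)&(v<140))
blob(t,on,(310,205,345,240));blob(s,on,(275,222,315,262))
kb=lambda h,s,v:(v<45)
blob(t,kb,(405,185,440,215));blob(s,kb,(345,270,395,312))
E
```

```text
[326.35897436 221.91452991] [318 213  18  18 234]
[294.390625 243.04375 ] [283 231  24  23 320]
[424.06504065 201.05691057] [418 195  13  13 123]
[368.54362416 291.14765101] [359 278  20  27 447]
```

View pics/rest.png

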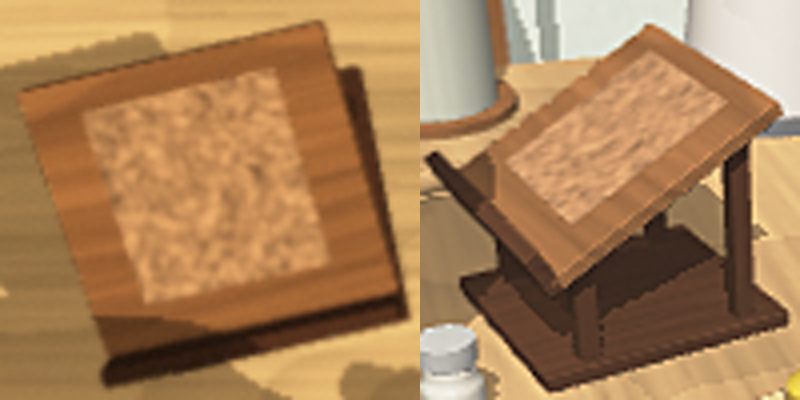

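The crop shows all four cork corners and the upper edge of the face in both views, with the lip on the robot side. Next I'll triangulate them.

```bash
python3 - <<'E'
from h import *
t=env.calibration('top');s=env.calibration('side')
T=[(82,113),(277,68),(328,262),(148,303),(20,93),(322,20)];S=[(650,52),(727,103),(572,222),(508,163),(650,27),(780,107)]
X=[]
for a,b in zip(T,S):
    x,e=tri([ray(t,(135+a[0]/4-.4,180+a[1]/4-.4)),ray(s,(200+(b[0]-420)/4-.4,110+b[1]/4-.4))]);X.append(x);print(x.round(1),np.round(e,1))
X=np.array(X);c=X[:4].mean(0);print('cork centre',c.round(1))
u=(X[0]+X[1]-X[2]-X[3])/2;w=(X[0]+X[3]-X[1]-X[2])/2
n=np.cross(u,w);n/=np.linalg.norm(n)
print('up',u.round(1),np.degrees(np.arctan2(u[1],u[0])),'left',w.round(1),np.degrees(np.arctan2(-w[0],w[1])),'n',n.round(3),'tilt',np.degrees(np.arccos(n[2])), 'n az',np.degrees(np.arctan2(-n[1],-n[0])))
e=X[4]-X[5];print('edge yaw',np.degrees(np.arctan2(-e[0],e[1])),np.linalg.norm(e))
print('knob',tri([ray(t,(424.1,201.1)),ray(s,(368.5,291.1))]),'onion',tri([ray(t,(326.4,221.9)),ray(s,(294.4,243))]))
E
```

```text
[546.8 367.7 161.1] [0.6 0.6]
[570.2 248.1 162.5] [1.4 1.4]
[459.1 229.  102.3] [0.6 0.6]
[436.3 343.4 100.7] [0.3 0.3]
[557.5 404.7 167.4] [2.1 2.1]
[598.  220.4 166.3] [1.6 1.6]
cork centre [503.1 297.1 131.6]
up [110.8  21.7  60.3] 11.068170471209257 left [-23.1 117.   -1.5] 11.17123742782779 n [-0.464 -0.08   0.882] tilt 28.112437197162535 n az 9.821786439381222
edge yaw 12.38496831027292 188.6593123420766
knob (array([ 555.14341877, -296.57759392,  109.91834851]), [0.5333552861797372, 0.5333552861795527]) onion (array([519.39993544, -48.74803173,  34.66377228]), [1.141628068615347, 1.1416280686153426])
```

Emit:
carry_out([
  [0.3, 0.2, 0, 0],
  [0.5, 0.4, 0, -0.25],
  [0.6, 0.45, 0, 0],
  [0.6, 0.45, 0, 0],
  [0.6, 0.45, 0, 0],
], fingers=-1)

```text
t: 1.8
eef_pos: [270.3, -510.2, 214.8]
tcp_rot: [3.141, -0.0, 0.198]
ft_force: [-0.0, -0.3, -0.1]
opening: 1.001
grip_force: 0.0
```

Emit:
carry_out([
  [0.6, 0.45, 0, 0],
  [0.6, 0.45, 0, 0],
  [0.6, 0.45, 0, 0],
  [0.6, 0.45, 0, 0],
  [0.6, 0.45, 0, 0],
])

```text
t: 2.3
eef_pos: [420.2, -397.4, 214.8]
tcp_rot: [3.141, -0.0, 0.198]
ft_force: [-0.2, -0.3, -0.2]
opening: 0.997
grip_force: 0.0
```

Emit:
carry_out([
  [0.6, 0.45, 0, 0],
  [0.6, 0.45, 0, 0],
  [0.6, 0.45, 0, 0],
  [0.4, 0.3, 0, 0],
  [0, 0, 0, 0],
])

```text
t: 2.8
eef_pos: [530.9, -314.0, 214.5]
tcp_rot: [-3.141, -0.0, 0.201]
ft_force: [-0.7, 0.1, -1.0]
opening: 0.999
grip_force: 0.0
```

```bash
python3 - <<'E'
from h import *
print(env.state()['eef_pos']);c=env.calibration('wrist');im=snap('wrist','w1')
print(px('wrist','lid_knob'))
for q in px('wrist','lid_knob')[:1]: print(onz(c,q[1],112))
v=im.max(2)<45
m=v.astype(np.uint8);n,l,st,ce=cv2.connectedComponentsWithStats(m);o=st[1:,4].argsort()[::-1][:4]+1
print(st[o],ce[o]);print('proj knob top', proj(c,[[555,-297,128],[555,-297,96]]))
E
```

```text
[ 530.87170645 -314.01874046  214.51963718]
[(0.57, [305.6, 153.5])]
[ 564.38463964 -295.76236849  112.        ]
[[    0   279   409   121 20933]
 [  421   269   219   117 12916]
 [  561   280    15     7    34]
 [  408   377    12     6    31]] [[119.35885922 358.10313859]
 [549.11443171 339.0490864 ]
 [567.94117647 283.05882353]
 [414.38709677 379.64516129]]
proj knob top [[304.11779149 168.46412143]
 [305.6734238  161.17230723]]
```

View pics/w1.png

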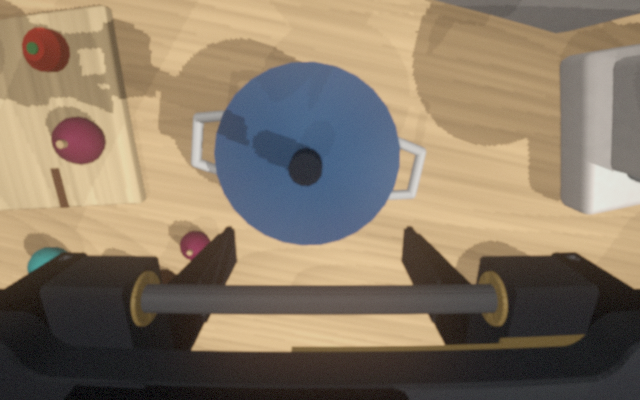

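The wrist view shows the knob at (305,167), against a projected (304,168), so the measurement (555,-297) holds. Moving down.

Emit:
carry_out([
  [0.3, 0.2, 0, 0],
  [0.19, 0.14, -0.2, 0],
  [0, 0, -0.4, 0],
  [0, 0, -0.5, 0],
  [0, 0, -0.4, 0],
])

```text
t: 3.45
eef_pos: [553.2, -299.4, 137.7]
tcp_rot: [-3.141, 0.001, 0.197]
ft_force: [0.8, -0.5, -0.3]
opening: 0.997
grip_force: 0.0
```

Emit:
carry_out([
  [0, 0, -0.3, 0],
  [0, 0, -0.3, 0],
  [0, 0, -0.2, 0],
  [0, 0, 0, 0],
  [0, 0, 0, 0],
])

```text
t: 3.95
eef_pos: [553.4, -299.9, 99.7]
tcp_rot: [3.141, -0.0, 0.198]
ft_force: [0.1, -0.0, 0.2]
opening: 1.001
grip_force: 0.0
```

Emit:
carry_out([
  [0.04, 0.06, -0.05, 0],
  [0, 0, 0, 0],
  [0, 0, 0, 0],
  [0, 0, 0, 0],
  [0, 0, 0, 0],
])

```text
t: 4.45
eef_pos: [555.3, -297.0, 97.4]
tcp_rot: [3.141, -0.0, 0.198]
ft_force: [0.4, 0.7, -0.1]
opening: 0.999
grip_force: 0.0
```

Emit:
carry_out([
  [0, 0, 0, 0],
  [0, 0, 0, 0],
  [0, 0, 0, 0],
  [0, 0, 0, 0],
  [0, 0, 0, 0],
], fingers=1)

```text
t: 4.95
eef_pos: [555.2, -296.9, 97.1]
tcp_rot: [3.142, 0.0, 0.198]
ft_force: [0.7, 0.9, -0.0]
opening: 0.637
grip_force: 0.0
```

Emit:
carry_out([
  [0, 0, 0, 0],
  [0, 0, 0, 0],
  [0, 0, 0, 0],
  [0, 0, 0, 0],
  [0, 0, 0, 0],
])

```text
t: 5.45
eef_pos: [555.3, -297.0, 97.2]
tcp_rot: [3.141, -0.0, 0.198]
ft_force: [-0.4, 0.4, 0.1]
opening: 0.29
grip_force: 30.0
```

Emit:
carry_out([
  [0, 0, 0.1, 0],
  [0, 0, 0.2, 0],
  [0, 0, 0.4, 0],
  [0, 0, 0.5, 0],
  [0, 0, 0.5, 0],
])

```text
t: 5.95
eef_pos: [555.1, -296.8, 183.6]
tcp_rot: [-3.142, 0.0, 0.198]
ft_force: [0.3, 0.5, -2.8]
opening: 0.289
grip_force: 30.0
```

Emit:
carry_out([
  [0, 0, 0.5, 0],
  [0, 0, 0.4, 0],
  [0, 0, 0.3, 0],
  [0, 0, 0.1, 0],
  [0, 0, 0, 0],
])

```text
t: 6.45
eef_pos: [555.2, -296.9, 248.0]
tcp_rot: [3.141, -0.001, 0.198]
ft_force: [1.1, -0.2, -3.0]
opening: 0.286
grip_force: 30.0
```

```bash
python3 - <<'E'
from h import *
im=snap('side','s2');print(env.state()['eef_pos'],env.state()['ft_force'],env.state()['moment'])
cv2.imwrite('pics/s2c.png',cv2.resize(im[100:400,200:520,::-1],(640,600)))
E
```

```text
[ 555.04535207 -296.7773217   247.03189371] [-0.51394927  0.12819589 -2.92128807] [-3.33210260e-02  7.25140637e-05 -2.81309600e-02]
```

View pics/s2c.png

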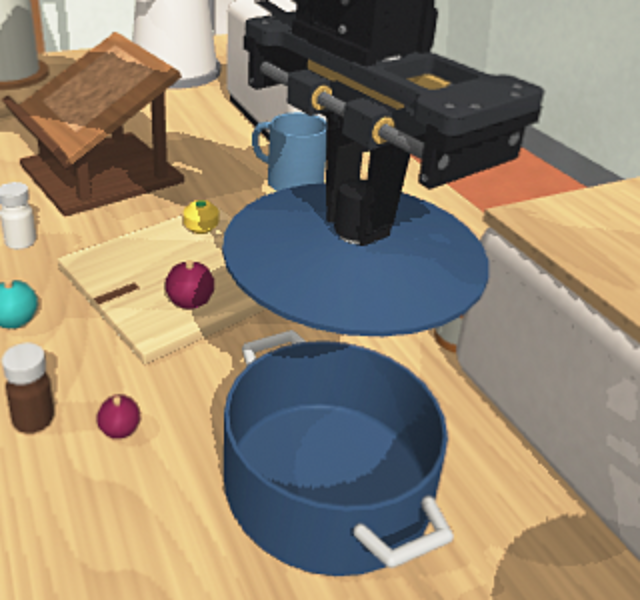

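The side view shows the lid held level above the open pan. Carrying it over to the rest.

Emit:
carry_out([
  [-0.03, 0.3, 0, 0],
  [-0.05, 0.5, 0, 0],
  [-0.07, 0.65, 0, 0],
  [-0.07, 0.7, 0, 0],
  [-0.07, 0.7, 0, 0],
])

```text
t: 7.0
eef_pos: [539.9, -152.4, 246.3]
tcp_rot: [-3.141, 0.001, 0.197]
ft_force: [1.4, 0.1, -2.0]
opening: 0.289
grip_force: 30.0
```

Emit:
carry_out([
  [-0.07, 0.7, 0, 0],
  [-0.07, 0.7, 0, 0],
  [-0.07, 0.7, 0, 0],
  [-0.07, 0.7, 0, 0],
  [-0.07, 0.7, 0, 0],
])

```text
t: 7.5
eef_pos: [522.1, 22.6, 246.5]
tcp_rot: [-3.141, 0.001, 0.198]
ft_force: [-0.1, -0.3, -2.5]
opening: 0.29
grip_force: 30.0
```

Emit:
carry_out([
  [-0.07, 0.7, 0, 0],
  [-0.07, 0.7, 0, 0],
  [-0.07, 0.7, 0, 0],
  [-0.07, 0.7, 0, 0],
  [-0.07, 0.7, 0, 0],
])

```text
t: 8.0
eef_pos: [504.4, 197.4, 246.5]
tcp_rot: [3.142, 0.001, 0.198]
ft_force: [0.5, 0.1, -2.0]
opening: 0.287
grip_force: 30.0
```

Emit:
carry_out([
  [-0.07, 0.7, 0, 0],
  [-0.07, 0.6, 0, 0],
  [-0.05, 0.4, 0, 0],
  [0, 0, 0, 0],
  [0, 0, 0, 0],
])

```text
t: 8.5
eef_pos: [495.4, 280.7, 246.5]
tcp_rot: [3.141, 0.001, 0.199]
ft_force: [0.8, -0.1, -2.4]
opening: 0.289
grip_force: 30.0
```

Emit:
carry_out([
  [0, 0.29, -0.2, 0],
  [0, 0, -0.3, 0],
  [0, 0, -0.3, 0],
  [0, 0, -0.1, 0],
  [0, 0, 0, 0],
])

```text
t: 9.0
eef_pos: [496.1, 294.7, 201.3]
tcp_rot: [3.141, 0.002, 0.197]
ft_force: [-0.1, 0.6, -1.3]
opening: 0.285
grip_force: 30.0
```

Emit:
carry_out([
  [0, 0, -0.08, 0],
  [0, 0, -0.08, 0],
  [0, 0, -0.08, 0],
  [0, 0, -0.08, 0],
  [0, 0, -0.08, 0],
])

```text
t: 9.5
eef_pos: [495.5, 294.9, 182.3]
tcp_rot: [3.141, 0.001, 0.198]
ft_force: [-6.4, -1.4, 6.8]
opening: 0.29
grip_force: 30.0
```

Emit:
carry_out([
  [0, 0, -0.06, 0],
  [0, 0, -0.06, 0],
  [0, 0, -0.06, 0],
  [0, 0, -0.04, 0],
  [0, 0, 0, 0],
])

```text
t: 10.0
eef_pos: [495.2, 294.9, 171.0]
tcp_rot: [3.141, 0.002, 0.198]
ft_force: [-6.5, -0.7, 3.4]
opening: 0.288
grip_force: 30.0
```

```bash
python3 - <<'E'
from h import *
im=snap('side','s3');print(env.state()['eef_pos'],env.state()['ft_force'],env.state()['moment'])
cv2.imwrite('pics/s3c.png',cv2.resize(im[50:230,170:340,::-1],(567,600),interpolation=cv2.INTER_CUBIC))
E
```

```text
[495.2473251  294.88991517 171.10165582] [-5.48528841 -1.66532459  2.29685592] [-0.21639101  0.84941906  0.03373362]
```

View pics/s3c.png

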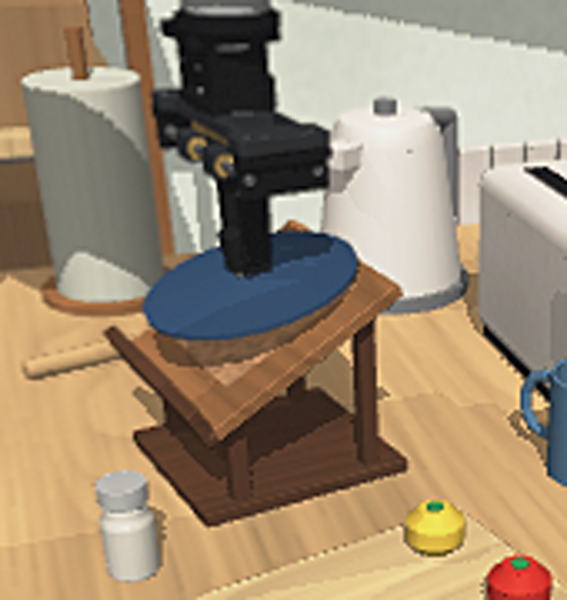

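The lid is pivoting in the grip as intended and is partly tilted, with its upslope edge on the face. I'll keep lowering gently.

Emit:
carry_out([
  [0, 0, -0.06, 0],
  [0, 0, -0.06, 0],
  [0, 0, -0.06, 0],
  [0, 0, -0.04, 0],
  [0, 0, 0, 0],
])

```text
t: 10.55
eef_pos: [495.6, 295.0, 160.4]
tcp_rot: [3.141, 0.001, 0.198]
ft_force: [-6.0, -1.3, 5.1]
opening: 0.285
grip_force: 40.5
```

Emit:
carry_out([
  [0, 0, -0.04, 0],
  [0, 0, -0.04, 0],
  [0, 0, -0.04, 0],
  [0, 0, 0, 0],
  [0, 0, 0, 0],
])

```text
t: 11.05
eef_pos: [496.3, 295.2, 154.8]
tcp_rot: [-3.141, -0.001, 0.198]
ft_force: [-3.8, -0.7, 4.2]
opening: 0.286
grip_force: 40.6
```

Emit:
carry_out([
  [0, 0, -0.03, 0],
  [0, 0, -0.03, 0],
  [0, 0, 0, 0],
  [0, 0, 0, 0],
  [0, 0, 0, 0],
])

```text
t: 11.55
eef_pos: [496.7, 295.2, 152.6]
tcp_rot: [-3.141, -0.002, 0.198]
ft_force: [-4.7, -2.3, 12.1]
opening: 0.286
grip_force: 41.1
```

Emit:
carry_out([
  [0, 0, -0.03, 0],
  [0, 0, 0, 0],
  [0, 0, 0, 0],
  [0, 0, 0, 0],
  [0, 0, 0, 0],
])

```text
t: 12.05
eef_pos: [496.7, 295.3, 152.5]
tcp_rot: [-3.141, -0.003, 0.198]
ft_force: [-9.0, -4.6, 26.3]
opening: 0.289
grip_force: 42.1
```

```bash
python3 - <<'E'
from h import *
im=snap('side','s4');print(env.state()['eef_pos'],env.state()['ft_force'],env.state()['moment'])
cv2.imwrite('pics/s4c.png',cv2.resize(im[80:200,190:310,::-1],(600,600),interpolation=cv2.INTER_CUBIC))
E
```

```text
[496.70539806 295.2601997  152.51719056] [-8.32605536 -3.82403541 26.31360544] [-0.72850662  1.11934818  0.00333618]
```

View pics/s4c.png

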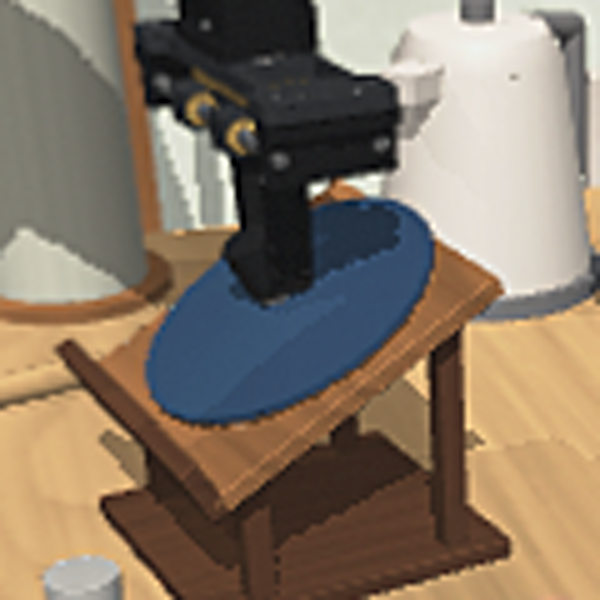

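The lid lies flat on the slope: the force rose exactly at the predicted height. I'll ease the preload, release and retreat.

Emit:
carry_out([
  [0, 0, 0.03, 0],
  [0, 0, 0, 0],
  [0, 0, 0, 0],
  [0, 0, 0, 0],
  [0, 0, 0, 0],
])

```text
t: 12.6
eef_pos: [496.7, 295.2, 152.6]
tcp_rot: [-3.141, -0.002, 0.198]
ft_force: [-3.1, -2.0, 12.3]
opening: 0.284
grip_force: 41.1
```

Emit:
carry_out([
  [0, 0, 0, 0],
  [0, 0, 0, 0],
  [0, 0, 0, 0],
  [0, 0, 0, 0],
  [0, 0, 0, 0],
], fingers=-1)

```text
t: 13.1
eef_pos: [496.3, 295.1, 152.2]
tcp_rot: [-3.141, -0.001, 0.198]
ft_force: [-2.5, -1.1, 6.3]
opening: 0.646
grip_force: 3.4
```

Emit:
carry_out([
  [0, 0, 0, 0],
  [0, 0, 0, 0],
  [0, 0, 0, 0],
  [0, 0, 0.1, 0],
  [0, 0, 0.2, 0],
])

```text
t: 13.6
eef_pos: [496.1, 295.0, 166.1]
tcp_rot: [3.141, 0.001, 0.198]
ft_force: [0.0, 0.1, -0.3]
opening: 0.99
grip_force: 0.0
```

Emit:
carry_out([
  [0, 0, 0.3, 0],
  [0, 0, 0.5, 0],
  [0, 0, 0.5, 0],
  [0, 0, 0.2, 0],
  [0, 0, 0, 0],
])

```text
t: 14.1
eef_pos: [496.6, 295.3, 242.6]
tcp_rot: [-3.141, -0.003, 0.198]
ft_force: [-0.3, 0.2, -0.6]
opening: 0.999
grip_force: 0.0
```

```bash
python3 - <<'E'
from h import *
print(env.state()['eef_pos'],env.state()['opening'])
cs={c:env.calibration(c) for c in('top','side')}
im={c:snap(c,c+'5') for c in cs}
a=cv2.resize(im['side'][80:200,190:310,::-1],(400,400));b=cv2.resize(im['top'][170:290,130:250,::-1],(400,400))
cv2.imwrite('pics/r5.png',np.hstack([a,b]))
for c in cs:
  for l in('lid_knob','onion','pan'): print(c,l,px(c,l))
E
```

```text
[496.61602564 295.28142834 242.59108944] 0.9989959203384124
top lid_knob [(0.55, [200.3, 234.0])]
top onion [(0.68, [326.1, 220.0]), (0.61, [277.9, 203.0]), (0.58, [310.7, 292.5])]
top pan [(0.86, [417.3, 207.7])]
side lid_knob [(0.59, [245.9, 143.3])]
side onion [(0.81, [206.3, 252.4]), (0.71, [293.0, 243.1]), (0.69, [324.7, 225.4])]
side pan [(0.81, [365.6, 329.1]), (0.58, [209.0, 207.7])]
```

View pics/r5.png

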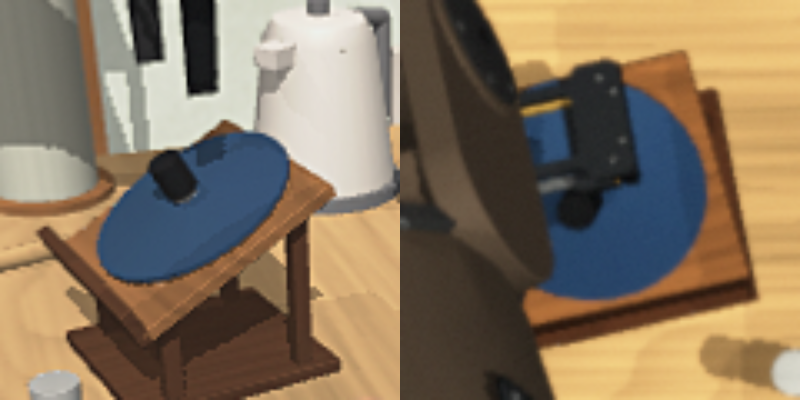

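The lid lies flat and knob-up on the slope, with the gripper clear of it. Next, the onion.

Emit:
carry_out([
  [0, -0.3, 0, 0],
  [0, -0.6, 0, 0],
  [0, -0.8, 0, 0],
  [0, -0.8, 0, 0],
  [0, -0.8, -0.1, 0],
])

```text
t: 15.0
eef_pos: [495.9, 127.9, 236.5]
tcp_rot: [3.141, -0.001, 0.198]
ft_force: [0.4, 0.3, 0.0]
opening: 0.999
grip_force: 0.0
```

Emit:
carry_out([
  [-0.1, -0.8, -0.2, 0],
  [-0.1, -0.8, -0.2, 0],
  [-0.1, -0.8, -0.2, 0],
  [0, -0.7, -0.2, 0],
  [0, -0.3, -0.1, 0],
])

```text
t: 15.5
eef_pos: [480.3, -43.0, 190.5]
tcp_rot: [3.141, 0.001, 0.195]
ft_force: [0.6, 0.2, 0.4]
opening: 1.001
grip_force: 0.0
```

```bash
python3 - <<'E'
from h import *
print(env.state()['eef_pos']);c=env.calibration('wrist');im=snap('wrist','w6');q=px('wrist','onion');print(q)
h=cv2.cvtColor(im,cv2.COLOR_RGB2HSV).astype(int);H,S,V=h[...,0],h[...,1],h[...,2]
m=((H>150)&(H<178)&(S>80)&(V>25)&(V<170)).astype(np.uint8);n,l,st,ce=cv2.connectedComponentsWithStats(m)
for k in st[1:,4].argsort()[::-1][:3]+1:
    x,y,w,hh,a=st[k];print(st[k],ce[k],[onz(c,ce[k],z).round(1).tolist() for z in(35,39)],np.linalg.norm(onz(c,(x,y+hh/2),39)-onz(c,(x+w,y+hh/2),39)))
k=1+st[1:,4].argmax()
t=env.calibration('top');s=env.calibration('side')
print(tri([ray(c,ce[k]),ray(t,(326.4,221.9)),ray(s,(294.4,243))]),tri([ray(c,ce[k]),ray(s,(294.4,243))]))
E
```

```text
[480.26771101 -43.02134917 190.5112936 ]
[(0.78, [257.8, 272.8]), (0.65, [333.7, 146.8])]
[ 318  125   40   45 1133] [339.26390115 147.30714916] [[517.6, -56.3, 35.0], [518.1, -55.9, 39.0]] 39.331141089010416
[319 134   1   3   3] [319. 135.] [[525.6, -34.1, 35.0], [526.0, -34.1, 39.0]] 0.9730217922328019
[326 147   2   2   3] [326.33333333 147.33333333] [[515.1, -43.7, 35.0], [515.6, -43.5, 39.0]] 1.9659576765283726
(array([518.37346362, -52.41379909,  38.03679266]), [3.591188912267179, 3.905202283891457, 1.4020949643606955]) (array([517.18501455, -55.49011285,  39.57473091]), [1.0580479205666493, 1.0580479205666937])
```

```bash
python3 - <<'E'
import cv2
im=cv2.imread('pics/w6.png');cv2.imwrite('pics/w6c.png',cv2.resize(im[80:230,250:450],(800,600),interpolation=cv2.INTER_CUBIC))
E
```

```text
(no output)
```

View pics/w6c.png

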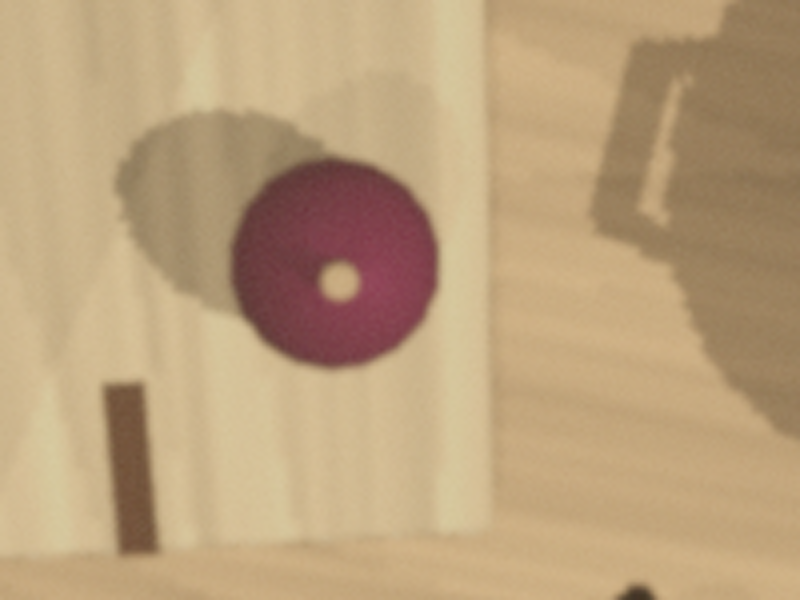

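The onion's centre is at about (333,146) in the wrist view and 52 px wide, which puts it near (519,-49.5) and agrees with the first triangulation. Descending.

Emit:
carry_out([
  [0.35, -0.06, -0.2, 0],
  [0.42, -0.07, -0.4, 0],
  [0, 0, -0.6, 0],
  [0, 0, -0.6, 0],
  [0, 0, -0.6, 0],
])

```text
t: 16.1
eef_pos: [519.7, -45.8, 70.5]
tcp_rot: [3.141, -0.001, 0.198]
ft_force: [1.0, 0.8, 0.3]
opening: 0.998
grip_force: 0.0
```

Emit:
carry_out([
  [0, 0, -0.4, 0],
  [0, 0, -0.3, 0],
  [0, 0, -0.2, 0],
  [0, 0, 0, 0],
  [0, 0, 0, 0],
])

```text
t: 16.6
eef_pos: [519.9, -46.2, 26.7]
tcp_rot: [3.141, -0.0, 0.198]
ft_force: [0.1, -0.3, 0.0]
opening: 1.004
grip_force: 0.0
```

Emit:
carry_out([
  [-0.02, -0.06, -0.11, 0],
  [0, 0, 0, 0],
  [0, 0, 0, 0],
  [0, 0, 0, 0],
  [0, 0, 0, 0],
])

```text
t: 17.1
eef_pos: [518.8, -49.4, 20.9]
tcp_rot: [3.141, -0.0, 0.198]
ft_force: [-0.0, 0.4, 0.1]
opening: 1.0
grip_force: 0.0
```

Emit:
carry_out([
  [0, 0, 0, 0],
  [0, 0, 0, 0],
  [0, 0, 0, 0],
  [0, 0, 0, 0],
  [0, 0, 0, 0],
], fingers=1)

```text
t: 17.6
eef_pos: [518.7, -49.4, 20.6]
tcp_rot: [3.142, 0.0, 0.198]
ft_force: [-0.3, 0.6, -0.3]
opening: 0.635
grip_force: 0.0
```

Emit:
carry_out([
  [0, 0, 0, 0],
  [0, 0, 0, 0],
  [0, 0, 0, 0],
  [0, 0, 0.1, 0],
  [0, 0, 0.2, 0],
])

```text
t: 18.1
eef_pos: [518.4, -49.3, 35.7]
tcp_rot: [-3.141, 0.001, 0.198]
ft_force: [-0.2, -0.2, -1.2]
opening: 0.537
grip_force: 30.0
```

Emit:
carry_out([
  [0, 0, 0.4, 0],
  [0, 0, 0.5, 0],
  [0, 0, 0.5, 0],
  [0, 0, 0.5, 0],
  [0.05, -0.3, 0.3, 0],
])

```text
t: 18.6
eef_pos: [521.3, -63.7, 148.4]
tcp_rot: [3.141, -0.002, 0.199]
ft_force: [0.3, -0.5, -1.2]
opening: 0.532
grip_force: 30.0
```

Emit:
carry_out([
  [0.1, -0.6, 0, 0],
  [0.1, -0.7, 0, 0],
  [0.1, -0.7, 0, 0],
  [0.1, -0.7, 0, 0],
  [0.1, -0.7, 0, 0],
])

```text
t: 19.1
eef_pos: [546.1, -235.8, 146.6]
tcp_rot: [3.141, -0.0, 0.198]
ft_force: [-0.1, -0.2, -1.2]
opening: 0.533
grip_force: 30.0
```

Emit:
carry_out([
  [0.1, -0.7, 0, 0],
  [0.1, -0.5, 0, 0],
  [0, 0, 0, 0],
  [0, 0, 0, 0],
  [0, 0, 0, 0],
])

```text
t: 19.6
eef_pos: [556.0, -293.5, 146.0]
tcp_rot: [-3.141, 0.0, 0.198]
ft_force: [-0.5, 0.3, -1.9]
opening: 0.537
grip_force: 30.0
```

```bash
python3 - <<'E'
from h import *
print(env.state()['eef_pos']);ts=env.calibration('top')
im=snap('side','s7');s=env.calibration('side')
vis=im[:,:,::-1].copy()
a=np.linspace(0,2*np.pi,60)
for r,z in((85,80),(85,0)):
    for p in proj(s,np.c_[555.5+r*np.cos(a),-297+r*np.sin(a),0*a+z]): cv2.circle(vis,tuple(int(v) for v in p.round()),0,(0,255,255),-1)
cv2.imwrite('pics/s7c.png',cv2.resize(vis[150:390,240:500],(650,600),interpolation=cv2.INTER_NEAREST))
E
```

```text
[ 555.97602931 -293.4638434   146.01503698]
```

View pics/s7c.png

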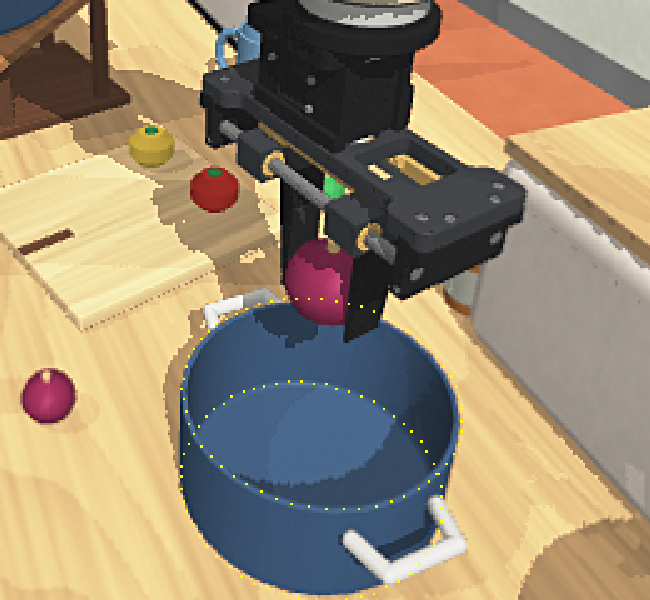

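The pan is where it was measured (its rim matches the overlay) and the onion is held above it. Lowering it in.

Emit:
carry_out([
  [0, -0.07, -0.3, 0],
  [0, 0, -0.4, 0],
  [0, 0, -0.5, 0],
  [0, 0, -0.5, 0],
  [0, 0, -0.4, 0],
])

```text
t: 20.15
eef_pos: [555.7, -297.1, 38.4]
tcp_rot: [-3.14, 0.001, 0.198]
ft_force: [0.7, 0.5, -1.4]
opening: 0.533
grip_force: 30.0
```

Emit:
carry_out([
  [0, 0, -0.3, 0],
  [0, 0, -0.15, 0],
  [0, 0, -0.08, 0],
  [0, 0, 0, 0],
  [0, 0, 0, 0],
])

```text
t: 20.65
eef_pos: [556.6, -298.1, 14.9]
tcp_rot: [3.141, -0.001, 0.198]
ft_force: [-1.0, -0.9, -0.7]
opening: 0.532
grip_force: 30.0
```

Emit:
carry_out([
  [0, 0, -0.06, 0],
  [0, 0, 0, 0],
  [0, 0, 0, 0],
  [0, 0, 0, 0],
  [0, 0, 0, 0],
])

```text
t: 21.15
eef_pos: [556.3, -298.0, 11.3]
tcp_rot: [3.141, -0.0, 0.198]
ft_force: [-0.2, 0.7, -1.1]
opening: 0.531
grip_force: 30.0
```

Emit:
carry_out([
  [0, 0, 0, 0],
  [0, 0, 0, 0],
  [0, 0, 0, 0],
  [0, 0, 0, 0],
  [0, 0, 0, 0],
], fingers=-0.6)

```text
t: 21.65
eef_pos: [556.3, -297.9, 11.2]
tcp_rot: [3.141, -0.0, 0.198]
ft_force: [0.4, -0.4, -0.4]
opening: 0.791
grip_force: 0.0
```

Emit:
carry_out([
  [0, 0, 0, 0],
  [0, 0, 0, 0],
  [0, 0, 0.1, 0],
  [0, 0, 0.3, 0],
  [0, 0, 0.5, 0],
])

```text
t: 22.15
eef_pos: [555.7, -297.6, 56.5]
tcp_rot: [-3.14, 0.001, 0.198]
ft_force: [-0.0, 0.3, -0.3]
opening: 0.801
grip_force: 0.0
```

Emit:
carry_out([
  [0, 0, 0.6, 0],
  [0, 0, 0.6, 0],
  [0, 0, 0.6, 0],
  [0, 0, 0.4, 0],
  [0, 0, 0, 0],
])

```text
t: 22.65
eef_pos: [557.2, -298.5, 170.4]
tcp_rot: [3.137, -0.004, 0.198]
ft_force: [-0.4, -0.9, 1.1]
opening: 0.801
grip_force: 0.0
```

Emit:
carry_out([
  [0, 0, 0.2, 0],
  [0, 0, 0, 0],
  [0, 0, 0, 0],
  [0, 0, 0, 0],
  [0, 0, 0, 0],
])

```text
t: 23.15
eef_pos: [556.1, -297.8, 175.5]
tcp_rot: [-3.141, 0.001, 0.198]
ft_force: [-0.6, -0.5, -0.6]
opening: 0.799
grip_force: 0.0
```

```bash
python3 - <<'E'
from h import *
print(env.state()['eef_pos']);cs={c:env.calibration(c) for c in('top','side')}
for c in cs: snap(c,c+'9');print(c,px(c,'onion'),px(c,'lid_knob'),px(c,'pan'))
print(proj(cs['side'],[555.5,-297,28]))
h=cv2.cvtColor(cv2.imread('pics/side9.png')[270:385,300:430],cv2.COLOR_BGR2HSV).astype(int)
m=((h[...,0]>150)&(h[...,0]<178)&(h[...,1]>80)&(h[...,2]>25));ys,xs=np.nonzero(m);print(m.sum(),xs.mean()+300,ys.mean()+270)
a=cv2.imread('pics/side5.png');b=cv2.imread('pics/side9.png');d=cv2.absdiff(a,b).max(2);print('rest diff',(d[120:180,210:290]>40).sum(),'board diff',(d[190:235,285:345]>40).sum())
E
```

```text
[ 556.0539366  -297.82055639  175.48604244]
top [(0.57, [311.1, 154.7])] [(0.85, [186.0, 226.3]), (0.43, [395.1, 208.3])] [(0.6, [396.3, 204.9])]
side [(0.8, [208.8, 250.9]), (0.74, [370.2, 226.9]), (0.7, [260.7, 306.5])] [(0.95, [245.9, 142.2])] [(0.63, [375.1, 320.6]), (0.36, [246.5, 140.6])]
[[364.86346297 328.90317828]]
806 365.363523573201 330.5806451612903
rest diff 590 board diff 1521
```

```bash
python3 -c "
from cell import env
print(env.job_done())"
```

```text
the job is handed in; nothing more can be done
None
```

The lid lies flat and knob-up on the sloping rest, and the onion is on the floor of the pan, which is still where it started; I handed the job in at about 23 s but no verdict came back.

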